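# Balance the ammonite slab on the domed rest

## Robot

A 6-joint arm with a two-finger parallel gripper is mounted at the origin on the work surface. World frame = base frame: x ahead of the robot, y to its left, z up, the work surface at z = 0. Lengths are in m, angles in rad, forces in N, time in s.
With the tool pointing down it reaches from about 0.375 to 0.975 m from the base axis. Payload 3.8 kg.
Tool frame: the origin (TCP) lies midway between the tips of the shut fingers; the grasp point (between the pads) lies 19 mm behind it; z points along the fingers, y is the direction in which the jaws open and shut (so a half turn about z gives the same grasp; the last joint's range is limited). The gripper opens to 85 mm and grips with 20 to 120 N. Pads are 22 mm wide; open, the fingers measure 114 mm over their backs; the gripper's body (76 mm by 85 mm) begins 54 mm behind the grasp point. The pads swing forward as they close: fully open they stand 13 mm farther back than shut.
Start: joints at [-1.381, 0.264, 1.604, -0, 1.274, -0.037], TCP at [0.152, -0.658, 0.231] pointing down, gripper open.
Joint ranges: [-2.63, 2.63], [-0.94, 2.18], [0.31, 2.57], [-1.31, 4.45], [0, 2.66], [-2.55, 2.55]. Speed limits (rad/s): [2.57, 2.57, 3.14, 3.14, 3.14, 3.14].

## Interface

Orientations are given as a rotation vector (axis times angle).
In Python, from workcell import readout, read_camera, camera_params, bot gives the robot as it stands.
- The arm moves only by the tool apply_moves, never from a script. Its argument "plan" is a list that holds one entry, the list of rows, each a list of 7 numbers: the shift along the tool's x, y, z each as a share of 1000 mm, from -1 to 1, then the turn, a rotation vector about the tool's x, y, z each as a share of pi rad, from -1 to 1, then the gripper command: -1 is fully open, 1 is shut, values between are in proportion. A call has exactly 8 rows; each row is the pose to reach, as a shift and turn from the pose commanded when the call began, along the tool's axes at that moment, turning the shorter way round; what a row does not reach only later rows make up. A row lasts 1/12 s, in which the tool goes at most 41.7 mm and 7.16 degrees, less where a joint would pass 70% of its speed; a pose out of reach is approached as far as the arm can. A call with a number of a shift or a turn outside -1 to 1 is refused whole. A call with a gripper value outside its range is refused whole. The fingers move at their own pace and stop on an object; "force" is the grip in N (left out, the last holds). Time passes only in rows, so rows that repeat a pose let the fingers close, or fill a call up. It gives the time, the measured TCP pose, the force and the opening at its end, in the units of the state.
- readout.read_state(): the state, without advancing time (a new reading comes with each control period).
- read_camera(name): name is "side" or "top"; returns the picture (400x640x3 uint8, red, green, blue); there is no depth.
- camera_params(name): a dict with "fovy" (degrees; the focal length in pixels is half the picture's height over the tangent of half this angle, whatever the lens; pixels are square), "cx", "cy" (the principal point, pixels), "k1" (the pictures are not rectified: a ray, as slopes to the right and down, at radius r is drawn at 1 + k1 r^2 times it, then the intrinsics apply), "rvec" (rotation vector, rad) and "tvec" (3), from world to camera coordinates, as OpenCV has them. Camera axes: x right, y down, z forward; pixel columns grow to the right and rows downward; lengths in m; the calibration is good to about 2 mm. A picture is of the moment at which its call begins. camera_params takes no time and is no camera call.
- bot.finish_job(): hands the job in, once; it reports no verdict.
The state is a dict: "time": time; "q": joint angles; "joint_vel": joint speeds; "joint_torque": joint torques, N m; "tool_pos": TCP position; "tcp_rot": TCP orientation; "wrist_force": force on the tool from outside, world axes, zero at the start; "torque": the same for the moment, N m; "width": opening from 0.0 (shut) to 1.0 (fully open).
Only numpy, scipy, OpenCV 4.12 (cv2) and the standard library are available. Lean on these libraries where they do the work, as an engineer would, in place of code of your own. Each camera call takes 0.05 s, during which the arm holds its last target.

## Task

Pick the slab with the coiled ammonite and balance it, fossil side up, on the middle of the blue domed specimen rest, so that it lies level and still and can be tipped to any angle under the microscope. Set it down gently, without dropping or pressing it onto the dome, and leave the other two fossil slabs where they lie.

Things in the scene. Friction and masses are not known exactly. Their poses are not given: they have to be found in the camera images.
- ammonite_slab: Pale grey stone slab with a dark brown coiled fossil about 38 mm across on its top (raised under 3 mm), lying flat on the black bench, fossil up. 64 x 44 x 20 mm, about 140 g, flat underside. Origin: centre of the underside; x along the 64 mm length, y across the 44 mm width, z up out of the fossil face. Balances at its middle.
- dome_rest: Fixed specimen rest: smooth grippy blue dome (part of a ball of 80 mm radius) rising from a cream foot 156 mm across, 8 mm high. Origin: centre of the foot, on the bench; the crown is straight above, 50 mm up. A slab set off-centre tips about 0.8 degree per mm, rocks a second or two, and slides off if far out. The smaller blue rest with a flat cork top is a bystander.
- leaf_slab: Tan stone slab with a dark green-black fern leaf on top; not wanted, stays where it lies. 64 x 44 x 20 mm, about 140 g, flat underside. Origin: centre of the underside; x along the 64 mm length, y across the 44 mm width, z up out of the fossil face.
- shell_slab: Red-brown stone slab with a pale ribbed fan shell on top; not wanted, stays where it lies. 64 x 44 x 20 mm, about 140 g, flat underside. Origin: centre of the underside; x along the 64 mm length, y across the 44 mm width, z up out of the fossil face.
Mind the look-alikes: they are no part of the job. Of the things like the ammonite_slab, leave any that is turquoise; of the rest the larger one is meant.

How it is judged:
On the way:
1. the ammonite slab is lifted off the bench (height (world z) of ammonite_slab above 0.03 m), for 0.1 s.
At the end, for the whole second after the job is handed in: The ammonite slab rests alone on the dome, fossil up: underside centre within 15 mm sideways of the crown and 44 to 56 mm above the foot of the rest, tilt under 12 degrees, still (under 30 mm/s, 0.3 rad/s). Leaf and shell slabs within 20 mm of their starts (horizontal distance between ammonite_slab and dome_rest below 0.015 m and z of ammonite_slab in the frame of dome_rest between 0.044 and 0.056 m and angle between ammonite_slab's own z axis and vertical below 0.21 rad and linear speed of ammonite_slab below 0.03 m/s and angular speed of ammonite_slab below 0.3 rad/s and distance of each of leaf_slab, shell_slab from where it was at the start of the episode below 0.02 m); the robot touches nothing.
It fails at once if the ammonite slab is let go of more than 10 mm above the height of the dome's crown (height (world z) of ammonite_slab above 0.06 m and contact force between ammonite_slab and the fingers below 0.02 N).
It fails at once if the ammonite slab is hit or pressed hard on the dome (over 30 N) (contact force between ammonite_slab and dome_rest above 30 N).
It fails at once if the leaf slab is moved by more than 20 mm (distance of leaf_slab from where it was at the start of the episode above 0.02 m).
It fails at once if the shell slab is moved by more than 20 mm (distance of shell_slab from where it was at the start of the episode above 0.02 m).
It also fails if it takes over 48 s, if anything falls off the work surface, if the arm or the gripper's body presses on something with over 40 N, if the wrist force passes 120 N, or if a joint passes its speed limit or range.

## Working session

There is one attempt and no reset: what is moved stays moved. The work goes in short steps, Python scripts to look and compute and a tool call to move; the robot and the scene stay as the last step left them, time stands still between calls to the robot, and variables do not carry over. Pictures are saved under pics/ and viewed, and the job is handed in when it is done.

Besides the shell and the picture viewer there is one more tool, called after ">>>" by a JSON object that holds its "api" and its "payload". apply_moves: Moves the arm, as the interface text tells. Shift numbers are shares of 1000 mm and turn numbers shares of pi rad, none past 1 either way. Its arguments: {"type":"object","properties":{"plan":{"type":"array","items":{"type":"array","items":{"type":"array","items":{"type":"number","minimum":-1,"maximum":1}}}},"force":{"type":"number"}},"required":["plan"]}

```bash
mkdir -p pics; ls; cat > h.py <<'E'
import numpy as np, cv2
from scipy.spatial.transform import Rotation as R
from workcell import readout, read_camera, camera_params, bot
def K(n):
    p=camera_params(n); f=200/np.tan(np.radians(p['fovy'])/2)
    return p,f
def ray(n,u,v):
    p,f=K(n); xd=(u-p['cx'])/f; yd=(v-p['cy'])/f
    rd=np.hypot(xd,yd); r=rd
    for _ in range(50): r=rd/(1+p['k1']*r*r)
    s=r/rd if rd>0 else 1
    d=np.array([xd*s,yd*s,1]); M=R.from_rotvec(np.ravel(p['rvec'])).as_matrix()
    o=-M.T@np.ravel(p['tvec']); return o,M.T@d
def onz(n,u,v,z):
    o,d=ray(n,u,v); return o+d*(z-o[2])/d[2]
def proj(n,P):
    p,f=K(n); M=R.from_rotvec(np.ravel(p['rvec'])).as_matrix()
    c=M@np.asarray(P)+np.ravel(p['tvec']); a=c[:2]/c[2]; a=a*(1+p['k1']*(a@a))
    return a*f+[p['cx'],p['cy']]
def save(n,name):
    im=read_camera(n); cv2.imwrite('pics/'+name+'.png',im[:,:,::-1]); np.save('pics/'+name+'.npy',im); return im
E
python3 - <<'E'
from h import *
for n in('top','side'):
    save(n,n+'0'); print(n,camera_params(n)); print(ray(n,320,200))
print(readout.read_state())
E
```

```text
pics
top {'fovy': 55.711382434225754, 'cx': 318.6544044437158, 'cy': 196.42551621844518, 'k1': -0.048855529442145, 'rvec': array([ 2.19597041, -2.18377886,  0.0696591 ]), 'tvec': array([0.01268402, 0.53107869, 0.85763513])}
(array([0.47612213, 0.01617966, 0.88926341]), array([ 0.05335994, -0.00422508, -0.99861741]))
side {'fovy': 43.560160017814596, 'cx': 318.71790794753815, 'cy': 205.22535094061863, 'k1': -0.13848570922401762, 'rvec': array([ 0.15291817, -2.86120935,  1.18987075]), 'tvec': array([0.53212059, 0.06077636, 1.09423866])}
(array([0.45298172, 0.78534764, 0.8137819 ]), array([ 0.07205119, -0.71276666, -0.6977735 ]))
{'time': 0.1, 'q': array([-1.38094928e+00,  2.64712390e-01,  1.60524503e+00, -2.68304583e-05,
        1.27373183e+00, -3.69153330e-02]), 'joint_vel': array([ 0.00040115, -0.00290098, -0.00357595, -0.00031974,  0.00042482,
        0.00010687]), 'joint_torque': array([ 7.62227464e-04, -5.16704786e+01, -3.68591166e+01, -2.07131609e-05,
        6.21799220e-03,  1.43617956e-05]), 'tool_pos': array([ 0.15160814, -0.6570611 ,  0.23005915]), 'tcp_rot': array([-3.11934472e+00, -3.55210825e-01,  2.91556064e-04]), 'wrist_force': array([0.54037522, 0.38751973, 0.5640073 ]), 'torque': array([ 0.03183275, -0.02800493, -0.04010694]), 'width': 1.000398382239834}
```

View pics/top0.png

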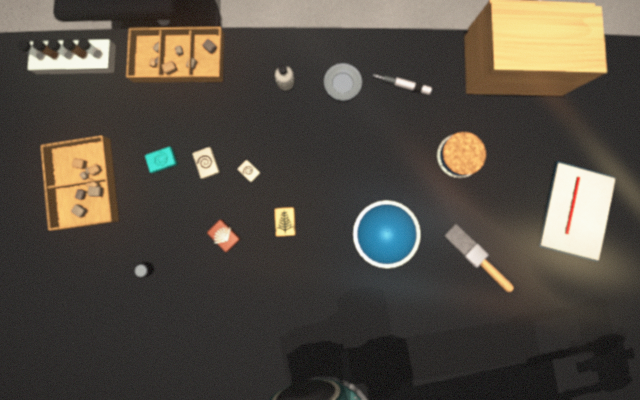

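View pics/side0.png

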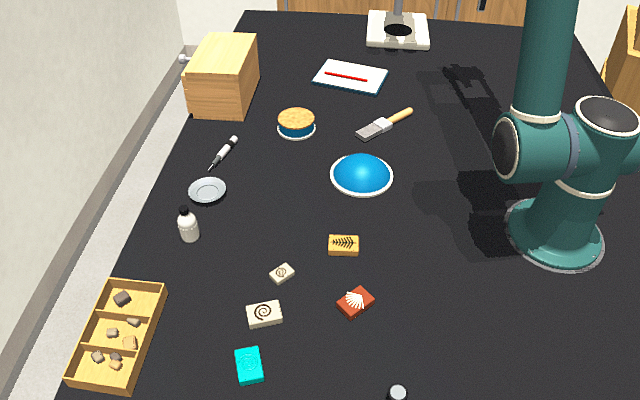

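Three slabs carry a coil in the top view. The turquoise one at (160,159) is excluded. Of the two pale ones at (205,162) and (249,170), the larger is (205,162). I'll confirm that in a crop and measure it.

```bash
cat > meas.py <<'E'
from h import *
def slab(n,im,box,thr,z=0.02):
    x0,y0,x1,y1=box; c=im[y0:y1,x0:x1].astype(int)
    m=(c.min(2)>thr).astype(np.uint8)
    m=cv2.morphologyEx(m,cv2.MORPH_CLOSE,np.ones((9,9),np.uint8))
    cs,_=cv2.findContours(m,cv2.RETR_EXTERNAL,cv2.CHAIN_APPROX_NONE)
    k=max(cs,key=cv2.contourArea).reshape(-1,2)+[x0,y0]
    P=np.array([onz(n,u,v,z)[:2] for u,v in k])
    r=cv2.minAreaRect((P*1000).astype(np.float32)); return k,r,cv2.boxPoints(r)
E
python3 - <<'E'
from meas import *
t=np.load('pics/top0.npy'); s=np.load('pics/side0.npy')
for n,im,b in(('top',t,(185,140,225,185)),('top',t,(235,155,265,185)),('side',s,(240,295,290,332)),('side',s,(262,258,300,287))):
    k,r,bx=slab(n,im,b,110); print(n,k.min(0),k.max(0),r,bx.round().tolist())
# dome foot rim: cream outline ellipse at z=.008
for n,im,b in(('top',t,(340,190,435,280)),('side',s,(320,140,405,205))):
    x0,y0,x1,y1=b;c=im[y0:y1,x0:x1].astype(int)
    m=((c.max(2)>100)).astype(np.uint8)
    cs,_=cv2.findContours(m,0,cv2.CHAIN_APPROX_NONE)
    k=max(cs,key=cv2.contourArea).reshape(-1,2)+[x0,y0]
    P=np.array([onz(n,u,v,.008)[:2]*1000 for u,v in k]).astype(np.float32)
    print(n,cv2.fitEllipse(P),cv2.minEnclosingCircle(P))
a=cv2.resize(t[130:240,130:310],None,fx=4,fy=4,interpolation=2)[:,:,::-1]
cv2.imwrite('pics/crop.png',a[:600])
cv2.imwrite('pics/crops.png',cv2.resize(s[220:390,215:385],None,fx=3.5,fy=3.5)[:,:,::-1])
E
```

```text
top [192 147] [218 177] ((608.991455078125, 280.1592712402344), (65.0218734741211, 45.10515213012695), 20.796846389770508) [[571.0, 290.0], [587.0, 248.0], [647.0, 271.0], [631.0, 313.0]]
top [235 160] [259 184] ((588.5582885742188, 181.68661499023438), (57.874717712402344, 37.5428466796875), 47.73011016845703) [[555.0, 173.0], [583.0, 148.0], [622.0, 190.0], [594.0, 216.0]]
side [246 295] [282 331] ((607.5418701171875, 286.2998962402344), (70.94255065917969, 60.08815002441406), 29.616775512695312) [[562.0, 295.0], [592.0, 243.0], [653.0, 278.0], [624.0, 330.0]]
side [269 258] [294 286] ((590.5016479492188, 186.9970245361328), (60.44930648803711, 40.98699188232422), 52.26185989379883) [[556.0, 176.0], [588.0, 151.0], [625.0, 198.0], [593.0, 223.0]]
top ((445.6218566894531, -142.4186248779297), (158.03904724121094, 158.55894470214844), 138.004638671875) ((445.5702209472656, -142.55758666992188), 80.50028991699219)
side ((446.0836181640625, -138.9195556640625), (153.91748046875, 162.27345275878906), 179.9266357421875) ((445.5738220214844, -139.30416870117188), 83.03536224365234)
```

View pics/crop.png

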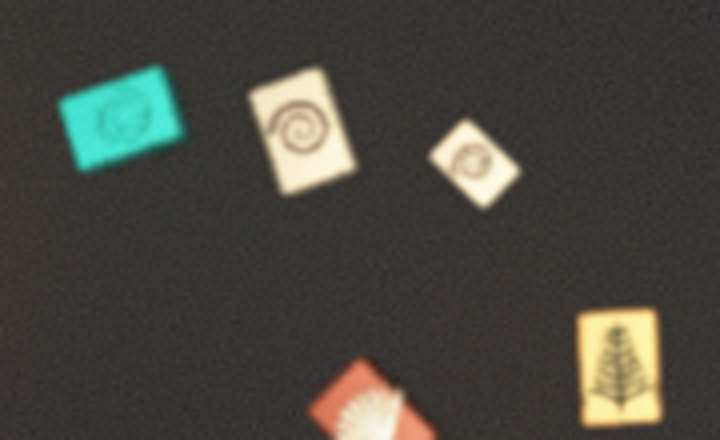

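View pics/crops.png

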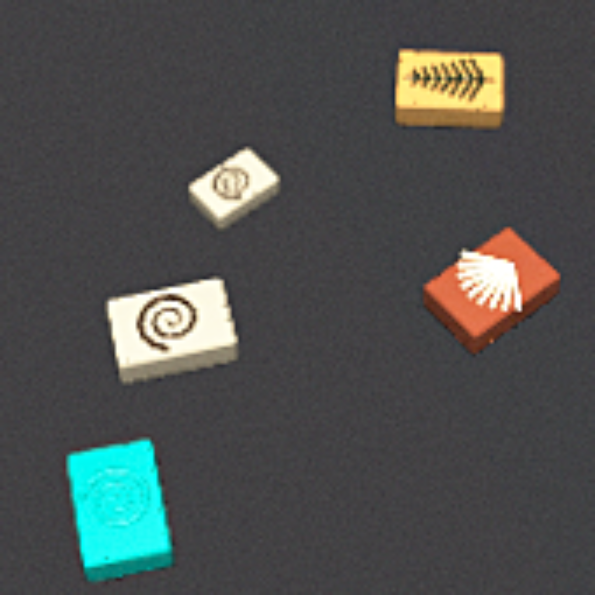

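The enlarged crop confirms it: the coil slab at (205,162) is pale and measures 65 x 45 mm, while its pale neighbour is clearly smaller and the third is turquoise. The turquoise slab is close by, so I'll approach with the jaws only partly open.

```bash
cat > go.py <<'E'
from h import *
def go(pos,yaw):  # yaw = world direction (deg) of tool y, tool down
    s=readout.read_state(); R0=R.from_rotvec(s['tcp_rot']).as_matrix(); best=None
    for yw in(yaw,yaw+180):
        a=np.radians(yw); y=np.array([np.cos(a),np.sin(a),0]); z=np.array([0,0,-1.]); x=np.cross(y,z)
        rv=R.from_matrix(R0.T@np.c_[x,y,z]).as_rotvec()
        d=R0.T@(np.array(pos)-s['tool_pos'])
        print('yaw',yw,'shift',d.round(4),'turn/pi',(rv/np.pi).round(4),'deg',np.degrees(np.linalg.norm(rv)).round(1))
    print('t',s['time'].__round__(2),'pos',s['tool_pos'].round(4),'y axis deg',np.degrees(np.arctan2(R0[1,1],R0[0,1])).round(2),'q',s['q'].round(2),'F',s['wrist_force'].round(2),'w',s['width'])
E
python3 - <<'E'
from meas import *
from go import go
s=np.load('pics/side0.npy');t=np.load('pics/top0.npy')
for th in(150,180,200,215,225):
    try:
        print(th,slab('side',s,(240,295,290,332),th)[1], slab('top',t,(185,140,225,185),th)[1])
    except Exception as e: print(th,e)
go([.609,.280,.15],111)
# leaf/shell/turquoise rough
m=cv2.inRange(cv2.cvtColor(t,cv2.COLOR_RGB2HSV),(75,120,80),(95,255,255)); m[:, 200:]=0
k=np.argwhere(m)[:,::-1]; P=np.array([onz('top',u,v,.02)[:2]*1000 for u,v in k]).astype(np.float32); print('turq',cv2.boxPoints(cv2.minAreaRect(P)).round())
E
```

```text
150 ((608.6362915039062, 282.435546875), (63.073768615722656, 43.34075164794922), 20.928964614868164) ((609.0987548828125, 280.1328430175781), (61.98473358154297, 42.152835845947266), 20.796981811523438)
180 ((609.3248291015625, 282.475830078125), (61.72857666015625, 42.623008728027344), 20.53562355041504) ((609.2017211914062, 279.8946228027344), (58.980899810791016, 39.009239196777344), 19.94148063659668)
200 ((609.417724609375, 282.0994567871094), (61.11636734008789, 41.97414016723633), 19.961835861206055) ((592.0409545898438, 273.34869384765625), (21.004419326782227, 36.996978759765625), 22.170211791992188)
215 ((609.497314453125, 282.286376953125), (60.85314178466797, 41.56549835205078), 20.84514808654785) ((592.9703369140625, 269.99627685546875), (17.11943244934082, 25.648399353027344), 18.76030921936035)
225 max() iterable argument is empty
yaw 111 shift [ 0.6564 -0.8101  0.0818] turn/pi [-1.000e-04  1.000e-03  9.555e-01] deg 172.0
yaw 291 shift [ 0.6564 -0.8101  0.0818] turn/pi [-0.0007 -0.0001 -0.0445] deg 8.0
t 0.1 pos [ 0.1516 -0.6571  0.2301] y axis deg -77.01 q [-1.38  0.26  1.61 -0.    1.27 -0.04] F [0.54 0.39 0.56] w 1.000398382239834
turq [[582. 411.]
 [604. 347.]
 [649. 362.]
 [628. 426.]]
```

>>> {"api": "apply_moves", "payload": {"plan": [[[0.656,-0.81,0,0,0,-0.044,-0.5],[0.656,-0.81,0,0,0,-0.044,-0.5],[0.656,-0.81,0,0,0,-0.044,-0.5],[0.656,-0.81,0,0,0,-0.044,-0.5],[0.656,-0.81,0,0,0,-0.044,-0.5],[0.656,-0.81,0,0,0,-0.044,-0.5],[0.656,-0.81,0,0,0,-0.044,-0.5],[0.656,-0.81,0,0,0,-0.044,-0.5]]], "force": 30}}

```text
time: 0.77
tool_pos: [0.2981, -0.356, 0.2308]
tcp_rot: [-3.089, -0.569, 0.0]
wrist_force: [1.2, 0.4, -0.3]
width: 0.743
```

```bash
python3 -c "
from go import go
go([.609,.281,.15],290.7)"
```

```text
yaw 290.7 shift [ 0.5175 -0.4843  0.0811] turn/pi [-0.0002 -0.      0.001 ] deg 0.2
yaw 470.7 shift [ 0.5175 -0.4843  0.0811] turn/pi [ 0.00e+00 -3.00e-04 -9.99e-01] deg 179.8
t 0.77 pos [ 0.2981 -0.356   0.2308] y axis deg -69.13 q [-0.93 -0.14  2.04  0.    1.25  0.28] F [ 1.19  0.38 -0.31] w 0.7430594237206111
```

>>> {"api": "apply_moves", "payload": {"plan": [[[0.517,-0.484,0,0,0,0,-0.5],[0.517,-0.484,0,0,0,0,-0.5],[0.517,-0.484,0,0,0,0,-0.5],[0.517,-0.484,0,0,0,0,-0.5],[0.517,-0.484,0,0,0,0,-0.5],[0.517,-0.484,0,0,0,0,-0.5],[0.517,-0.484,0,0,0,0,-0.5],[0.517,-0.484,0,0,0,0,-0.5]]]}}

```text
time: 1.43
tool_pos: [0.444, -0.0564, 0.2312]
tcp_rot: [3.089, 0.57, 0.0]
wrist_force: [1.8, -0.6, 0.5]
width: 0.749
```

```bash
python3 -c "
from go import go
go([.609,.281,.15],290.7)"
```

```text
yaw 290.7 shift [ 0.2745 -0.2562  0.0812] turn/pi [ 0.0001 -0.      0.0012] deg 0.2
yaw 470.7 shift [ 0.2745 -0.2562  0.0812] turn/pi [ 1.000e-04  1.000e-04 -9.988e-01] deg 179.8
t 1.43 pos [ 0.444  -0.0564  0.2312] y axis deg -69.08 q [-0.18 -0.18  2.06 -0.    1.26  1.02] F [ 1.76 -0.62  0.51] w 0.7485705209931193
```

>>> {"api": "apply_moves", "payload": {"plan": [[[0.274,-0.256,0.06,0,0,0.001,-0.5],[0.274,-0.256,0.06,0,0,0.001,-0.5],[0.274,-0.256,0.06,0,0,0.001,-0.5],[0.274,-0.256,0.06,0,0,0.001,-0.5],[0.274,-0.256,0.06,0,0,0.001,-0.5],[0.274,-0.256,0.06,0,0,0.001,-0.5],[0.274,-0.256,0.06,0,0,0.001,-0.5],[0.274,-0.256,0.06,0,0,0.001,-0.5]]]}}

```text
time: 2.1
tool_pos: [0.5885, 0.2393, 0.1776]
tcp_rot: [3.09, 0.566, -0.002]
wrist_force: [0.9, -0.7, 0.2]
width: 0.75
```

```bash
python3 -c "
from go import go
go([.609,.281,.06],290.7)"
```

```text
yaw 290.7 shift [ 0.0341 -0.0318  0.1175] turn/pi [0.     0.0003 0.0003] deg 0.1
yaw 470.7 shift [ 0.0341 -0.0318  0.1175] turn/pi [-5.000e-04  1.000e-04 -9.997e-01] deg 179.9
t 2.1 pos [0.5885 0.2393 0.1776] y axis deg -69.24 q [ 0.35  0.23  1.75 -0.    1.17  1.56] F [ 0.9  -0.7   0.24] w 0.7497456424632465
```

>>> {"api": "apply_moves", "payload": {"plan": [[[0.02,-0.019,0.04,0,0,0,-0.5],[0.02,-0.019,0.08,0,0,0,-0.5],[0.02,-0.019,0.1,0,0,0,-0.5],[0.02,-0.019,0.1,0,0,0,-0.5],[0.02,-0.019,0.1,0,0,0,-0.5],[0.02,-0.019,0.1,0,0,0,-0.5],[0.02,-0.019,0.1,0,0,0,-0.5],[0.02,-0.019,0.1,0,0,0,-0.5]]]}}

```text
time: 2.77
tool_pos: [0.6024, 0.2625, 0.0819]
tcp_rot: [-3.089, -0.564, -0.008]
wrist_force: [-0.1, 0.1, 1.6]
width: 0.748
```

```bash
python3 -c "
from h import *
from go import go
go([.609,.281,.002],290.7)
t=save('top','t1');s=save('side','s1')
a=np.vstack([cv2.resize(t[100:250,100:330],None,fx=2,fy=2),cv2.resize(s[200:350,180:410],None,fx=2,fy=2)])
cv2.imwrite('pics/c1.png',a[:,:,::-1])"
```

```text
yaw 290.7 shift [ 0.0123 -0.015   0.08  ] turn/pi [-0.     -0.0017 -0.    ] deg 0.3
yaw 470.7 shift [ 0.0123 -0.015   0.08  ] turn/pi [-0.0026  0.      1.    ] deg 180.0
t 2.77 pos [0.6024 0.2625 0.0819] y axis deg -69.3 q [0.37 0.35 1.78 0.   1.   1.58] F [-0.11  0.1   1.59] w 0.7482919970414526
```

View pics/c1.png

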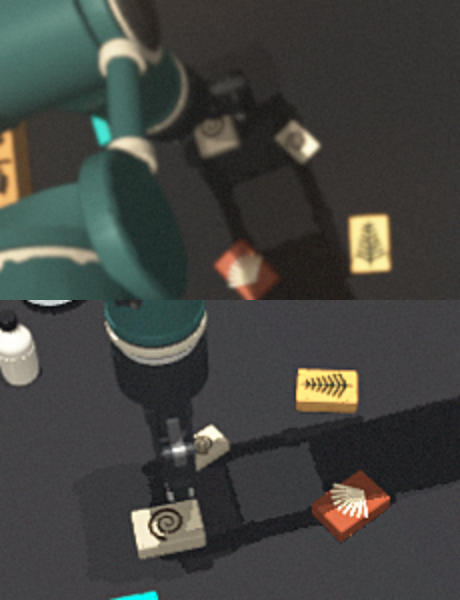

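The crop shows the fingers above the slab and just short of its centre. The arm has no lag, so I apply the full correction and descend.

>>> {"api": "apply_moves", "payload": {"plan": [[[0.012,-0.015,0.01,0,-0.0017,0,-0.5],[0.012,-0.015,0.025,0,-0.0017,0,-0.5],[0.012,-0.015,0.04,0,-0.0017,0,-0.5],[0.012,-0.015,0.05,0,-0.0017,0,-0.5],[0.012,-0.015,0.06,0,-0.0017,0,-0.5],[0.012,-0.015,0.07,0,-0.0017,0,-0.5],[0.012,-0.015,0.075,0,-0.0017,0,-0.5],[0.012,-0.015,0.075,0,-0.0017,0,-0.5]]]}}

```text
time: 3.53
tool_pos: [0.6048, 0.2795, 0.0014]
tcp_rot: [3.089, 0.565, -0.014]
wrist_force: [0.0, -0.2, -0.8]
width: 0.751
```

```bash
python3 -c "
from h import *
from go import go
go([.609,.281,.002],290.7)
s=save('side','s2')
a=cv2.resize(s[220:350,200:330],None,fx=4,fy=4)
cv2.imwrite('pics/c2.png',a[:,:,::-1])"
```

```text
yaw 290.7 shift [ 0.0044  0.0001 -0.0006] turn/pi [0.0001 0.0028 0.0001] deg 0.5
yaw 470.7 shift [ 0.0044  0.0001 -0.0006] turn/pi [-4.400e-03  1.000e-04 -9.999e-01] deg 180.0
t 3.53 pos [0.6048 0.2795 0.0014] y axis deg -69.28 q [0.4  0.47 1.79 0.   0.89 1.6 ] F [ 0.   -0.16 -0.76] w 0.750608157108186
```

View pics/c2.png

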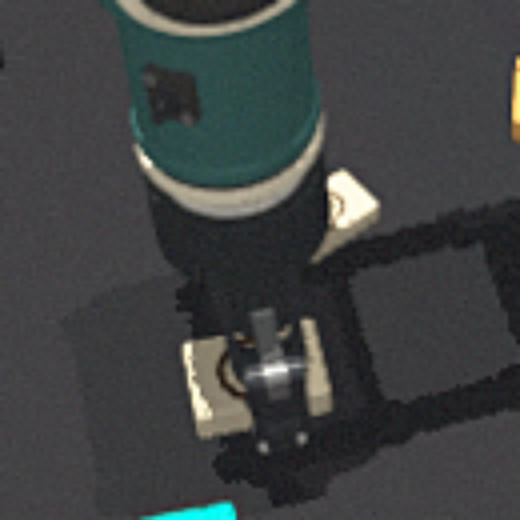

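>>> {"api": "apply_moves", "payload": {"plan": [[[0.004,0,-0.001,0,0.0028,0,-0.5],[0.004,0,-0.001,0,0.0028,0,-0.5],[0.004,0,-0.001,0,0.0028,0,-0.5],[0.004,0,-0.001,0,0.0028,0,-0.5],[0.004,0,-0.001,0,0.0028,0,-0.5],[0.004,0,-0.001,0,0.0028,0,-0.5],[0.004,0,-0.001,0,0.0028,0,-0.5],[0.004,0,-0.001,0,0.0028,0,-0.5]]]}}

```text
time: 4.25
tool_pos: [0.61, 0.2819, 0.0046]
tcp_rot: [-3.09, -0.565, -0.005]
wrist_force: [0.1, -0.2, -0.9]
width: 0.751
```

```bash
python3 -c "
from h import *
from go import go
go([.609,.281,.002],290.7)"
```

```text
yaw 290.7 shift [-0.0012  0.0005  0.0026] turn/pi [-0.     -0.0011  0.0002] deg 0.2
yaw 470.7 shift [-0.0012  0.0005  0.0026] turn/pi [ 0.0017 -0.     -0.9998] deg 180.0
t 4.25 pos [0.61   0.2819 0.0046] y axis deg -69.26 q [ 0.4   0.47  1.78 -0.    0.89  1.6 ] F [ 0.07 -0.15 -0.89] w 0.7507762180586496
```

>>> {"api": "apply_moves", "payload": {"plan": [[[0,0,0.002,0,0,0,-0.3],[0,0,0.002,0,0,0,-0.15],[0,0,0.002,0,0,0,0],[0,0,0.002,0,0,0,0.2],[0,0,0.002,0,0,0,0.5],[0,0,0.002,0,0,0,1],[0,0,0.002,0,0,0,1],[0,0,0.002,0,0,0,1]]], "force": 40}}

```text
time: 4.92
tool_pos: [0.6099, 0.2818, 0.0025]
tcp_rot: [-3.09, -0.565, -0.005]
wrist_force: [-0.3, -0.4, -0.1]
width: 0.505
```

```bash
python3 -c "
from h import *
from go import go
go([.609,.281,.002],290.7)"
```

```text
yaw 290.7 shift [-0.0012  0.0004  0.0005] turn/pi [ 0.     -0.001   0.0002] deg 0.2
yaw 470.7 shift [-0.0012  0.0004  0.0005] turn/pi [ 0.0016  0.     -0.9998] deg 180.0
t 4.92 pos [0.6099 0.2818 0.0025] y axis deg -69.26 q [ 0.4   0.47  1.78 -0.    0.89  1.6 ] F [-0.29 -0.37 -0.11] w 0.5050616942959056
```

The jaws stopped at about 43 mm, which matches the 44 mm width. Next is the lift.

>>> {"api": "apply_moves", "payload": {"plan": [[[0,0,-0.01,0,0,0,1],[0,0,-0.03,0,0,0,1],[0,0,-0.06,0,0,0,1],[0,0,-0.09,0,0,0,1],[0,0,-0.12,0,0,0,1],[0,0,-0.12,0,0,0,1],[0,0,-0.12,0,0,0,1],[0,0,-0.12,0,0,0,1]]]}}

```text
time: 5.58
tool_pos: [0.6091, 0.2816, 0.1224]
tcp_rot: [-3.09, -0.565, -0.004]
wrist_force: [-0.2, -1.1, -3.8]
width: 0.504
```

```bash
python3 -c "
from h import *
from go import go
go([.4455,-.143,.12],290.7)
s=save('side','s3')
a=cv2.resize(s[150:350,180:380],None,fx=3,fy=3)
cv2.imwrite('pics/c3.png',a[:,:,::-1])"
```

```text
yaw 290.7 shift [-0.3033  0.3391  0.0015] turn/pi [-0.     -0.0009  0.0002] deg 0.2
yaw 470.7 shift [-0.3033  0.3391  0.0015] turn/pi [ 0.0014 -0.     -0.9998] deg 180.0
t 5.58 pos [0.6091 0.2816 0.1224] y axis deg -69.26 q [ 0.4   0.34  1.72 -0.    1.08  1.6 ] F [-0.21 -1.07 -3.77] w 0.504033625374949
```

View pics/c3.png

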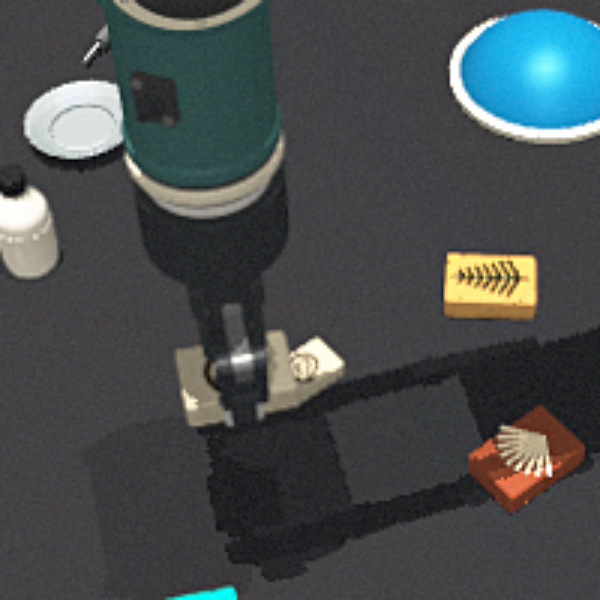

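>>> {"api": "apply_moves", "payload": {"plan": [[[-0.009,0.01,0,0,0,0,1],[-0.027,0.031,0,0,0,0,1],[-0.048,0.054,0,0,0,0,1],[-0.07,0.078,0,0,0,0,1],[-0.091,0.102,0,0,0,0,1],[-0.112,0.125,0,0,0,0,1],[-0.133,0.149,0,0,0,0,1],[-0.155,0.173,0,0,0,0,1]]]}}

```text
time: 6.3
tool_pos: [0.5232, 0.0631, 0.12]
tcp_rot: [-3.09, -0.566, 0.001]
wrist_force: [0.3, -0.6, -0.6]
width: 0.506
```

>>> {"api": "apply_moves", "payload": {"plan": [[[-0.022,0.024,0,0,0,0,1],[-0.044,0.048,0,0,0,0,1],[-0.066,0.072,0,0,0,0,1],[-0.088,0.098,0,0,0,0,1],[-0.11,0.122,0,0,0,0,1],[-0.13,0.146,0,0,0,0,1],[-0.142,0.16,0,0,0,0,1],[-0.147,0.165,0,0,0,0,1]]]}}

```text
time: 6.97
tool_pos: [0.4438, -0.1434, 0.1198]
tcp_rot: [-3.09, -0.561, 0.0]
wrist_force: [-0.4, 0.0, -1.1]
width: 0.501
```

```bash
python3 -c "
from h import *
from go import go
go([.4455,-.143,.09],290.7)"
```

```text
yaw 290.7 shift [0.0017 0.0003 0.0298] turn/pi [-0.0005 -0.     -0.0007] deg 0.2
yaw 470.7 shift [0.0017 0.0003 0.0298] turn/pi [-1.000e-04  8.000e-04  9.993e-01] deg 179.9
t 6.97 pos [ 0.4438 -0.1434  0.1198] y axis deg -69.43 q [-0.37 -0.03  2.15  0.    1.02  0.84] F [-0.42  0.01 -1.15] w 0.5009146333874197
```

>>> {"api": "apply_moves", "payload": {"plan": [[[0.002,0,0.01,0,0,0,1],[0.002,0,0.02,0,0,0,1],[0.002,0,0.03,0,0,0,1],[0.002,0,0.04,0,0,0,1],[0.002,0,0.045,0,0,0,1],[0.002,0,0.045,0,0,0,1],[0.002,0,0.045,0,0,0,1],[0.002,0,0.045,0,0,0,1]]]}}

```text
time: 7.63
tool_pos: [0.4494, -0.1403, 0.0768]
tcp_rot: [-3.09, -0.566, -0.006]
wrist_force: [-0.8, -1.3, -1.2]
width: 0.501
```

```bash
python3 -c "
from h import *
from go import go
go([.4455,-.143,.053],290.7)
s=save('side','s4');t=save('top','t4')
a=np.hstack([cv2.resize(s[110:230,290:430],None,fx=4,fy=4)[:, :],cv2.resize(t[180:300,340:440],None,fx=2.4,fy=4)])
cv2.imwrite('pics/c4.png',a[:,:,::-1])"
```

```text
yaw 290.7 shift [-0.0046  0.0011  0.0237] turn/pi [ 0.0001 -0.0012  0.0004] deg 0.2
yaw 470.7 shift [-0.0046  0.0011  0.0237] turn/pi [ 1.900e-03  1.000e-04 -9.996e-01] deg 179.9
t 7.63 pos [ 0.4494 -0.1403  0.0768] y axis deg -69.22 q [-0.36  0.03  2.18  0.    0.93  0.85] F [-0.76 -1.32 -1.22] w 0.5014573412630728
```

View pics/c4.png

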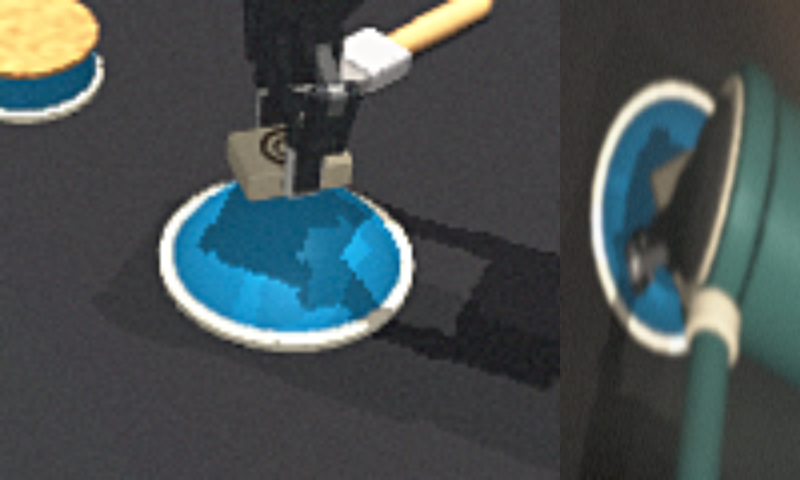

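```bash
python3 -c "
from h import *
s=np.load('pics/s4.npy')
a=cv2.resize(s[130:170,335:390],None,fx=14,fy=14,interpolation=cv2.INTER_NEAREST)
a=np.clip(a.astype(float)*1.5,0,255).astype(np.uint8)
cv2.imwrite('pics/c5.png',a[:,:,::-1])
zb=.0743
# expected corners if held centred at TCP
c=np.array([.4494,-.1403]);u=np.array([np.cos(np.radians(20.7)),np.sin(np.radians(20.7))]);v=np.array([-u[1],u[0]])
for i in(-1,1):
  for j in(-1,1):
    for z in(zb,zb+.02):
      p=c+i*.032*u+j*.022*v; q=proj('side',[*p,z]); print(i,j,round(z,3),q.round(1),((q-[335,130])*14).round())"
```

```text
-1 -1 0.074 [371.2 144.7] [506. 205.]
-1 -1 0.094 [371.8 138. ] [515. 112.]
-1 1 0.074 [377.3 156. ] [592. 363.]
-1 1 0.094 [378.  149.2] [602. 269.]
1 -1 0.074 [345.6 148.8] [149. 263.]
1 -1 0.094 [345.9 142.1] [153. 169.]
1 1 0.074 [351.1 160.3] [226. 424.]
1 1 0.094 [351.5 153.5] [232. 329.]
```

View pics/c5.png

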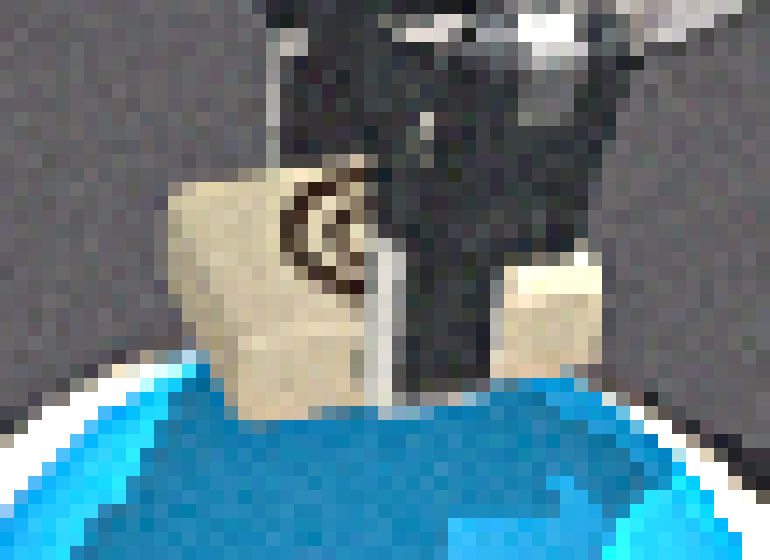

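```bash
python3 -c "
from h import *
from go import go
go([.4455,-.142,.058],290.7)"
```

```text
yaw 290.7 shift [-0.0044 -0.0002  0.0192] turn/pi [ 0.0003 -0.0014  0.0003] deg 0.3
yaw 470.7 shift [-0.0044 -0.0002  0.0192] turn/pi [ 2.200e-03  4.000e-04 -9.997e-01] deg 179.9
t 7.73 pos [ 0.4496 -0.1406  0.0772] y axis deg -69.24 q [-0.36  0.03  2.18  0.    0.93  0.85] F [ 0.49  0.42 -1.89] w 0.5038372515246872
```

Readings repeat to within 0.5 mm. The slab's visible corners at (351.8,160) and (377.9,156.6) agree with a centred grip to about 1 mm. I'll correct x and lower to 5 mm above the crown.

>>> {"api": "apply_moves", "payload": {"plan": [[[-0.004,0,0,0,-0.0012,0,1],[-0.004,0,0.004,0,-0.0012,0,1],[-0.004,0,0.008,0,-0.0012,0,1],[-0.004,0,0.012,0,-0.0012,0,1],[-0.004,0,0.015,0,-0.0012,0,1],[-0.004,0,0.017,0,-0.0012,0,1],[-0.004,0,0.018,0,-0.0012,0,1],[-0.004,0,0.018,0,-0.0012,0,1]]]}}

```text
time: 8.4
tool_pos: [0.4449, -0.1419, 0.0581]
tcp_rot: [-3.09, -0.565, 0.002]
wrist_force: [0.5, 1.2, -2.5]
width: 0.503
```

```bash
python3 -c "
from h import *
from go import go
go([.4455,-.142,.0535],290.7)"
```

```text
yaw 290.7 shift [0.0005 0.0003 0.0046] turn/pi [-0.0002  0.0003  0.0002] deg 0.1
yaw 470.7 shift [0.0005 0.0003 0.0046] turn/pi [-5.000e-04 -3.000e-04 -9.998e-01] deg 180.0
t 8.4 pos [ 0.4449 -0.1419  0.0581] y axis deg -69.27 q [-0.36  0.05  2.2  -0.    0.89  0.85] F [ 0.54  1.16 -2.46] w 0.5031485204914377
```

>>> {"api": "apply_moves", "payload": {"plan": [[[0,0,0.001,0,0,0,1],[0,0,0.002,0,0,0,1],[0,0,0.003,0,0,0,1],[0,0,0.0035,0,0,0,1],[0,0,0.004,0,0,0,1],[0,0,0.0045,0,0,0,1],[0,0,0.0045,0,0,0,1],[0,0,0.0045,0,0,0,1]]]}}

```text
time: 9.07
tool_pos: [0.4452, -0.142, 0.0541]
tcp_rot: [3.09, 0.565, -0.0]
wrist_force: [-0.3, 0.2, -1.6]
width: 0.505
```

```bash
python3 -c "
from h import *
from go import go
go([.4455,-.142,.0525],290.7)
s=save('side','s6')
go([.4455,-.142,.0525],290.7)
a=cv2.resize(s[130:190,325:400],None,fx=10,fy=10)
cv2.imwrite('pics/c6.png',np.clip(a*1.4,0,255)[:,:,::-1])"
```

```text
yaw 290.7 shift [0.0003 0.0001 0.0016] turn/pi [0.     0.0001 0.0002] deg 0.0
yaw 470.7 shift [0.0003 0.0001 0.0016] turn/pi [-2.000e-04  0.000e+00 -9.998e-01] deg 180.0
t 9.07 pos [ 0.4452 -0.142   0.0541] y axis deg -69.26 q [-0.36  0.06  2.2  -0.    0.88  0.85] F [-0.35  0.2  -1.59] w 0.5053690259731031
yaw 290.7 shift [0.0003 0.0001 0.0016] turn/pi [0.     0.0001 0.0002] deg 0.0
yaw 470.7 shift [0.0003 0.0001 0.0016] turn/pi [-1.000e-04  0.000e+00 -9.998e-01] deg 180.0
t 9.12 pos [ 0.4452 -0.142   0.0541] y axis deg -69.27 q [-0.36  0.06  2.2  -0.    0.88  0.85] F [ 0.03 -0.27 -1.9 ] w 0.5003719389451686[ WARN:0@1.294] global loadsave.cpp:1063 imwrite_ Unsupported depth image for selected encoder is fallbacked to CV_8U.
```

View pics/c6.png

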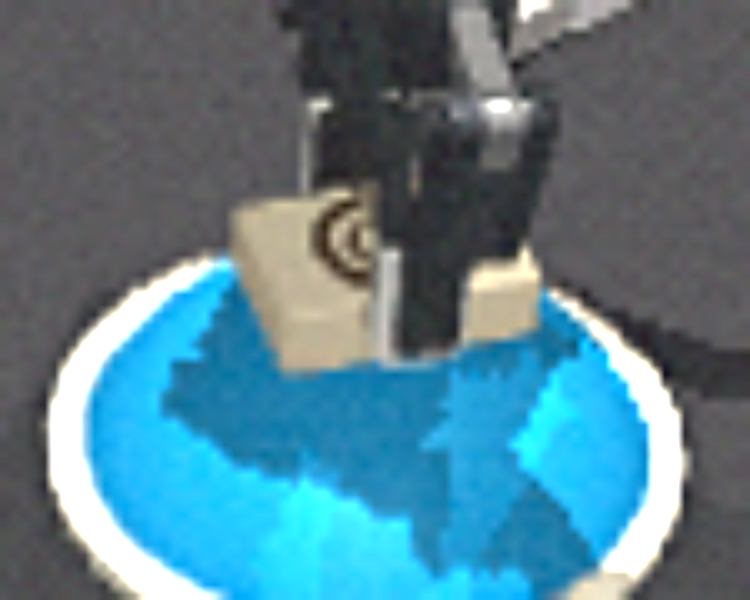

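The slab hangs level just above the dome and the force reading is its weight only. I lower in small steps and watch the force.

>>> {"api": "apply_moves", "payload": {"plan": [[[0,0,0.0003,0,0,0,1],[0,0,0.0006,0,0,0,1],[0,0,0.0009,0,0,0,1],[0,0,0.0012,0,0,0,1],[0,0,0.0012,0,0,0,1],[0,0,0.0012,0,0,0,1],[0,0,0.0012,0,0,0,1],[0,0,0.0012,0,0,0,1]]]}}

```text
time: 9.78
tool_pos: [0.4452, -0.142, 0.0529]
tcp_rot: [3.09, 0.565, -0.0]
wrist_force: [0.8, 0.6, -2.0]
width: 0.51
```

>>> {"api": "apply_moves", "payload": {"plan": [[[0,0,0.0002,0,0,0,1],[0,0,0.0002,0,0,0,1],[0,0,0.0004,0,0,0,1],[0,0,0.0004,0,0,0,1],[0,0,0.0004,0,0,0,1],[0,0,0.0004,0,0,0,1],[0,0,0.0004,0,0,0,1],[0,0,0.0004,0,0,0,1]]]}}

```text
time: 10.45
tool_pos: [0.4452, -0.142, 0.0524]
tcp_rot: [3.09, 0.565, -0.001]
wrist_force: [-0.0, -0.3, -1.5]
width: 0.507
```

>>> {"api": "apply_moves", "payload": {"plan": [[[0,0,0.0002,0,0,0,1],[0,0,0.0002,0,0,0,1],[0,0,0.0004,0,0,0,1],[0,0,0.0004,0,0,0,1],[0,0,0.0004,0,0,0,1],[0,0,0.0004,0,0,0,1],[0,0,0.0004,0,0,0,1],[0,0,0.0004,0,0,0,1]]]}}

```text
time: 11.12
tool_pos: [0.4452, -0.142, 0.0523]
tcp_rot: [3.09, 0.565, -0.0]
wrist_force: [-2.4, 0.6, 4.9]
width: 0.506
```

```bash
python3 -c "
from go import go
go([.4455,-.142,.0525],290.7)"
```

```text
yaw 290.7 shift [ 0.0002  0.0001 -0.0002] turn/pi [0.     0.0001 0.0002] deg 0.0
yaw 470.7 shift [ 0.0002  0.0001 -0.0002] turn/pi [-2.000e-04  0.000e+00 -9.998e-01] deg 180.0
t 11.12 pos [ 0.4452 -0.142   0.0523] y axis deg -69.26 q [-0.36  0.06  2.2  -0.    0.88  0.85] F [-2.38  0.56  4.86] w 0.5061896676431769
```

Contact came at 0.0523 m, where I expected it, with about 6 N. I ease the load off by 0.3 mm and open slowly.

>>> {"api": "apply_moves", "payload": {"plan": [[[0,0,-0.0003,0,0,0,1],[0,0,-0.0003,0,0,0,1],[0,0,-0.0003,0,0,0,0.02],[0,0,-0.0003,0,0,0,-0.02],[0,0,-0.0003,0,0,0,-0.06],[0,0,-0.0003,0,0,0,-0.1],[0,0,-0.0003,0,0,0,-0.15],[0,0,-0.0003,0,0,0,-0.2]]], "force": 20}}

```text
time: 11.78
tool_pos: [0.4452, -0.142, 0.0522]
tcp_rot: [3.09, 0.565, -0.0]
wrist_force: [-0.0, 0.4, 0.2]
width: 0.602
```

```bash
python3 -c "
from h import *
from go import go
go([.4455,-.142,.0525],290.7)
s=save('side','s7')
a=cv2.resize(s[130:190,325:400],None,fx=10,fy=10)
cv2.imwrite('pics/c7.png',np.clip(a*1.4,0,255).astype(np.uint8)[:,:,::-1])"
```

```text
yaw 290.7 shift [ 0.0002  0.0001 -0.0003] turn/pi [0.     0.0001 0.0002] deg 0.0
yaw 470.7 shift [ 0.0002  0.0001 -0.0003] turn/pi [-1.000e-04  0.000e+00 -9.998e-01] deg 180.0
t 11.78 pos [ 0.4452 -0.142   0.0522] y axis deg -69.27 q [-0.36  0.06  2.2  -0.    0.88  0.85] F [-0.02  0.42  0.17] w 0.6016881320559994
```

View pics/c7.png

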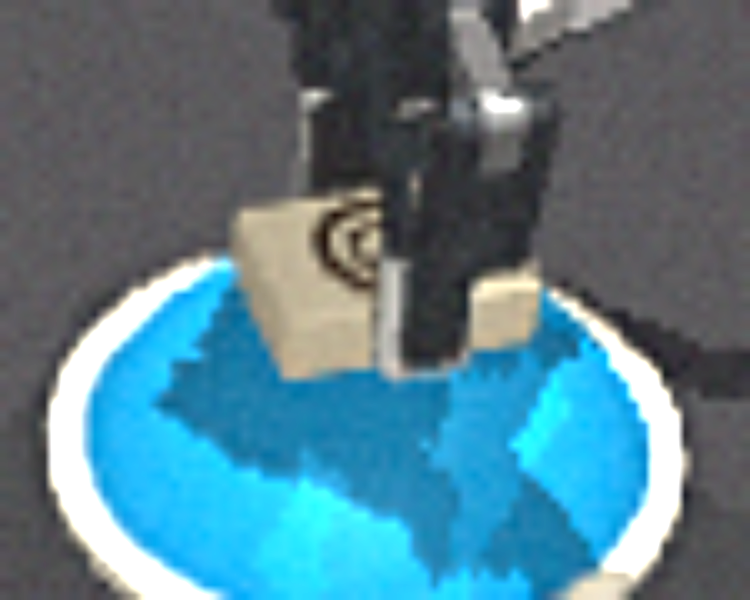

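The slab stays put and nearly level. I open further and raise the tool straight up.

>>> {"api": "apply_moves", "payload": {"plan": [[[0,0,0,0,0,0,-0.3],[0,0,0,0,0,0,-0.4],[0,0,0,0,0,0,-0.5],[0,0,0,0,0,0,-0.6],[0,0,0,0,0,0,-0.6],[0,0,0,0,0,0,-0.6],[0,0,0,0,0,0,-0.6],[0,0,0,0,0,0,-0.6]]]}}

```text
time: 12.5
tool_pos: [0.4452, -0.142, 0.0523]
tcp_rot: [3.09, 0.565, -0.001]
wrist_force: [-0.0, -0.1, 0.4]
width: 0.797
```

>>> {"api": "apply_moves", "payload": {"plan": [[[0,0,-0.005,0,0,0,-0.6],[0,0,-0.015,0,0,0,-0.6],[0,0,-0.03,0,0,0,-0.6],[0,0,-0.05,0,0,0,-0.6],[0,0,-0.08,0,0,0,-0.6],[0,0,-0.11,0,0,0,-0.6],[0,0,-0.14,0,0,0,-0.6],[0,0,-0.17,0,0,0,-0.6]]]}}

```text
time: 13.17
tool_pos: [0.4451, -0.1419, 0.2249]
tcp_rot: [3.09, 0.565, 0.001]
wrist_force: [0.5, -0.6, 0.2]
width: 0.803
```

```bash
python3 -c "
from h import *
from go import go
go([.3,-.4,.25],290.7)
s=save('side','s8')
a=cv2.resize(s[110:230,280:430],None,fx=5,fy=5)
cv2.imwrite('pics/c8.png',a[:,:,::-1])"
```

```text
yaw 290.7 shift [-0.2271  0.19   -0.0251] turn/pi [ 0.0002 -0.0002  0.0002] deg 0.1
yaw 470.7 shift [-0.2271  0.19   -0.0251] turn/pi [ 3.000e-04  4.000e-04 -9.998e-01] deg 180.0
t 13.17 pos [ 0.4451 -0.1419  0.2249] y axis deg -69.27 q [-0.36 -0.13  2.04 -0.    1.24  0.85] F [ 0.53 -0.58  0.23] w 0.8026861860906763
```

View pics/c8.png

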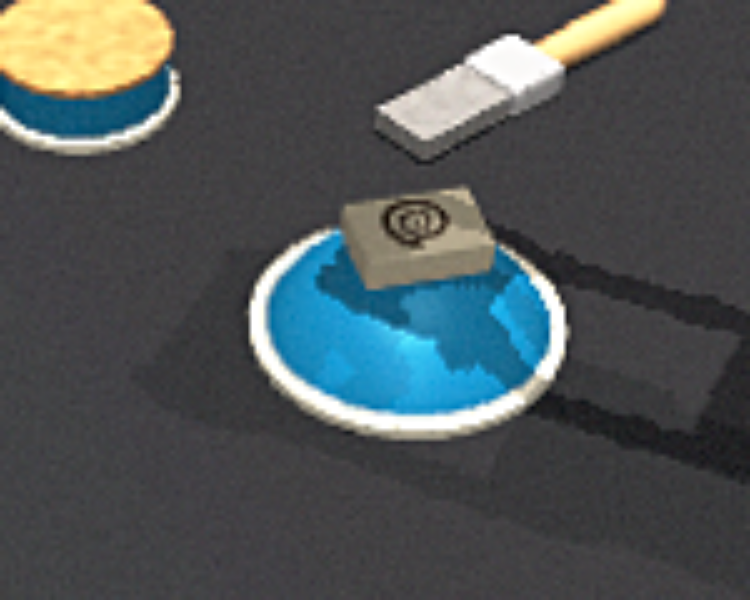

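The slab is balanced and released. I clear the arm from the top view and check stillness and tilt.

>>> {"api": "apply_moves", "payload": {"plan": [[[-0.22,0.19,-0.02,0,0,0,-0.6],[-0.22,0.19,-0.02,0,0,0,-0.6],[-0.22,0.19,-0.02,0,0,0,-0.6],[-0.22,0.19,-0.02,0,0,0,-0.6],[-0.22,0.19,-0.02,0,0,0,-0.6],[-0.22,0.19,-0.02,0,0,0,-0.6],[-0.22,0.19,-0.02,0,0,0,-0.6],[-0.22,0.19,-0.02,0,0,0,-0.6]]]}}

```text
time: 13.88
tool_pos: [0.3035, -0.4037, 0.2443]
tcp_rot: [3.086, 0.555, -0.003]
wrist_force: [-0.1, 0.1, 0.1]
width: 0.803
```

>>> {"api": "apply_moves", "payload": {"plan": [[[-0.1,0.1,0,0,0,0,-0.6],[-0.1,0.1,0,0,0,0,-0.6],[-0.1,0.1,0,0,0,0,-0.6],[-0.1,0.1,0,0,0,0,-0.6],[-0.1,0.1,0,0,0,0,-0.6],[-0.1,0.1,0,0,0,0,-0.6],[-0.1,0.1,0,0,0,0,-0.6],[-0.1,0.1,0,0,0,0,-0.6]]]}}

```text
time: 14.55
tool_pos: [0.2495, -0.525, 0.2426]
tcp_rot: [-3.089, -0.567, -0.0]
wrist_force: [-0.2, -1.0, 0.8]
width: 0.803
```

```bash
python3 -c "
from meas import *
t=save('top','t9');s=save('side','s9')
a=np.hstack([cv2.resize(t[150:290,200:440],None,fx=1.7,fy=3)[:, :],cv2.resize(s[130:200,320:400],None,fx=4.5,fy=6)])
cv2.imwrite('pics/c9.png',np.ascontiguousarray(a)[:,:,::-1])
print(readout.read_state()['tool_pos'])
m=t[200:270,350:425].astype(int)
mm=((m[:,:,0]>m[:,:,2]-5)&(m.max(2)>90)).astype(np.uint8)
n,l,st,c=cv2.connectedComponentsWithStats(mm)
for i in range(1,n):
  if st[i,4]>60: 
    k=np.argwhere(l==i)[:,::-1]+[350,200]; P=np.array([onz('top',u,v,.07)[:2]*1000 for u,v in k]).astype(np.float32); print(st[i],cv2.minAreaRect(P))
d=s.astype(int)-np.load('pics/s8.npy'); b=d[140:175,340:385]; print('side diff on slab',abs(b).mean(), abs(b).max())
"
```

```text
[ 0.24952102 -0.52518438  0.24269146]
[  2   0  69  69 865] ((447.4705810546875, -130.55299377441406), (146.5498504638672, 147.66941833496094), 0.11840790510177612)
[ 27  19  29  34 623] ((444.3616943359375, -140.71063232421875), (64.8640365600586, 45.04323196411133), 20.543445587158203)
side diff on slab 36.27111111111111 162
```

View pics/c9.png

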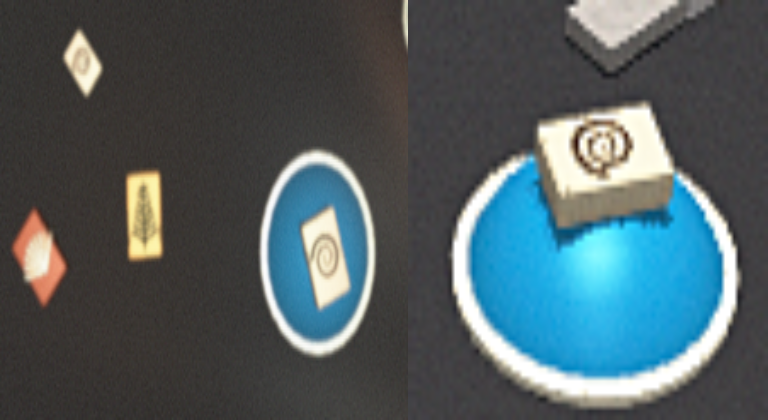

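Seen from above, the slab measures 65 x 45 mm with its centre about 2 mm from the crown, and leaf and shell look unmoved. I let one call pass and compare frames before handing in.

>>> {"api": "apply_moves", "payload": {"plan": [[[0,0,0,0,0,0,-0.6],[0,0,0,0,0,0,-0.6],[0,0,0,0,0,0,-0.6],[0,0,0,0,0,0,-0.6],[0,0,0,0,0,0,-0.6],[0,0,0,0,0,0,-0.6],[0,0,0,0,0,0,-0.6],[0,0,0,0,0,0,-0.6]]]}}

```text
time: 15.32
tool_pos: [0.2486, -0.5265, 0.2424]
tcp_rot: [-3.09, -0.565, 0.0]
wrist_force: [-0.6, 0.2, 0.3]
width: 0.801
```

```bash
python3 -c "
from meas import *
s=save('side','s10')
g=lambda a:cv2.cvtColor(a,cv2.COLOR_RGB2GRAY).astype(np.float32)
f=lambda a,b,y,x:cv2.phaseCorrelate(g(a)[y[0]:y[1],x[0]:x[1]],g(b)[y[0]:y[1],x[0]:x[1]])
s9=np.load('pics/s9.npy');s0=np.load('pics/side0.npy')
print('ammonite s9->s10',f(s9,s,(140,175),(335,390)), abs(s.astype(int)-s9)[140:175,335:390].mean())
print('leaf',f(s0,s,(228,262),(320,366)),'shell',f(s0,s,(280,325),(328,384)))
# tilt: near-face vertical/horizontal check: expected top corners vs seen
c=np.array([.4447,-.1415]);u=np.array([np.cos(np.radians(20.7)),np.sin(np.radians(20.7))]);v=np.array([-u[1],u[0]])
a=cv2.resize(s[135:175,335:390],None,fx=14,fy=14,interpolation=0)
for i in(-1,1):
  for j in(-1,1):
    for z in(.05,.07):
      q=(proj('side',[*(c+i*.032*u+j*.022*v),z])-[334.5,134.5])*14; cv2.circle(a,tuple(int(k) for k in q),4,(255,0,0),-1)
cv2.imwrite('pics/c10.png',a[:,:,::-1])
"
```

```text
ammonite s9->s10 ((-0.04033635345169628, 0.02672777277376781), 0.9837100174140048) 2.846926406926407
leaf ((-0.02612796864805489, -0.04747507405015483), 0.9903272335176114) shell ((-0.0030498543260719657, 0.5015656071432133), 0.9574387384344031)
```

View pics/c10.png

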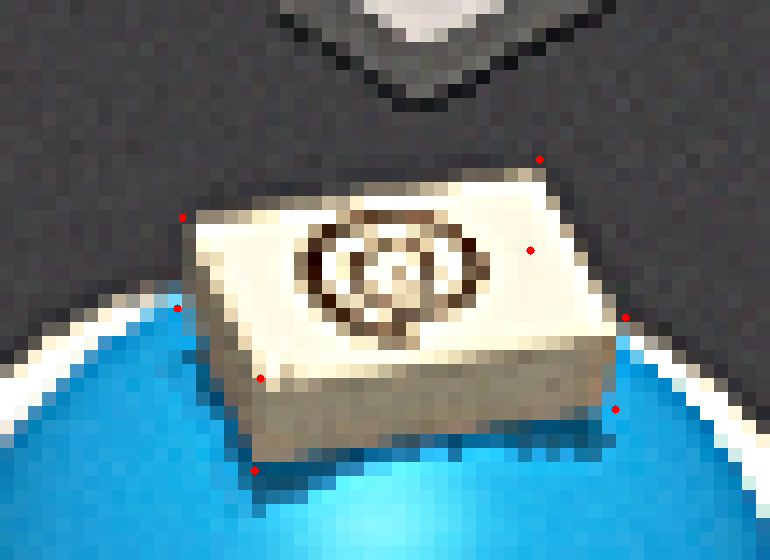

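The slab is still (0.05 px change over about 0.7 s), tilted only a few degrees, and well inside the limits. Handing in.

```bash
python3 -c "
from workcell import bot
print(bot.finish_job())"
```

```text
the job is handed in; nothing more can be done
None
```

I picked the larger pale ammonite slab, not the turquoise one or the small pale one. I gripped it across its 44 mm width and set it on the dome. The highest force I read at touch-down was about 6 N. I then opened the jaws slowly and moved the arm clear, handing in at about 15 s; no verdict was reported.

My last checks before handing in:
- **Position:** the top view put the slab's centre about 2 mm from the crown. It lies fossil side up.
- **Tilt:** not perfectly level. One corner sits about 1.5 px lower than a level slab would, which I estimate at 2–3 degrees.
- **Stillness:** it shifted under 0.1 px between pictures about 0.7 s apart.
- **Other slabs:** the leaf slab did not move (under 0.1 px). The shell slab's image shifted 0.5 px, about 1 mm. I never touched it, so this is probably image noise or a change in shadow.
- **Disagreement:** the two cameras differed by about 2 mm in y on the slab's starting position, so I used a value between them.

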